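# Unlatch the stock cage and hold its gate open

## Robot

A 7-joint arm with a two-finger parallel gripper is mounted at the origin on a cart in front of the work surface, level with it; the furniture and walls round the work are solid. World frame = base frame: x ahead of the robot, y to its left, z up, the work surface at z = 0. Lengths are in m, angles in rad, forces in N, time in s.
With the tool pointing down it reaches from about 0.425 to 0.925 m from the base axis. Payload 6.8 kg.
Tool frame: the origin (TCP) lies at the very end of the fingers, on their centre line; the grasp point (between the pads) lies 19 mm behind it; z points along the fingers, y is the line along which they close (so a half turn about z gives the same grasp; the last joint's range is limited). The gripper opens to 85 mm and grips with 20 to 120 N. Pads are 22 mm wide; open, the fingers measure 114 mm over their backs; the gripper's body (76 mm by 85 mm) begins 54 mm behind the grasp point. The pads swing forward as they close: fully open they stand 13 mm farther back than shut.
Start: joints at [1.029, 0.477, 0.022, 1.555, -0.011, 1.109, -0.083], TCP at [0.284, -0.612, 0.231] pointing down, gripper open.
Joint ranges: [-2.96, 2.96], [-0.34, 2.1], [-1.41, 1.46], [0.24, 2.44], [-1.37, 4.51], [0.17, 1.92], [-2.96, 2.96]. Speed limits (rad/s): [2.39, 2.39, 3.14, 3.14, 3.14, 3.14, 3.14].

## Interface

Orientations are given as a unit quaternion [w, x, y, z].
In Python, from station import bot gives the robot as it stands.
- The arm moves only by the tool jog_arm, never from a script. Its argument "motion" is a list of rows, each a list of 7 numbers: the turn, a rotation vector about the tool's x, y, z in rad, then the shift along the tool's x, y, z in mm, then the finger opening in mm, from 0 to 85.4. A call has 1 to 10 rows; each row is the pose to reach, as a shift and turn from the pose commanded when the call began, along the tool's axes at that moment; what a row does not reach only later rows make up. A row lasts 1/8 s, in which the tool goes at most 62.5 mm and 10.7 degrees, less where a joint would pass 70% of its speed; a pose out of reach is approached as far as the arm can. A call with a gripper value outside its range is refused whole. The fingers move at their own pace and stop on an object; "grip_force" is the grip in N (left out, the last holds). Time passes only in rows, so rows that repeat a pose let the fingers close. It gives the time, the measured TCP pose, the force, the opening and the grip force at its end, in the units of the state.
- bot.get_obs(): the state, without advancing time (a new reading comes with each control period).
- bot.read_camera(name): name is "scene" or "top" or "wrist"; returns a dict with "pixels" (480x640x3 uint8, red, green, blue), "camera_matrix" (3x3 intrinsics, pixels), "T" (4x4, takes a point from camera to world coordinates); the wrist camera has in their place "tool_from_camera" (4x4, takes a point from camera to tool coordinates, whose origin is the TCP and whose axes are the flange's). Camera axes: x right, y down, z forward; pixel columns grow to the right and rows downward; lengths in m; the calibration is good to about 2 mm. A picture is of the moment at which its call begins: read the wrist's pose just before it. There is no depth.
- bot.hand_in(): hands the job in; it is judged then, once.
Trained networks look in a picture, given as the dict that the camera call returned (one of the last four; its "shot" number tells which), for a name from the list of things; names that differ only in an ending like _2 or _b are one class to them, and where a whole thing is asked for, a point or a joint stands for the part that bears it (a point fixed in the world has none). Each returns a list of dicts, best first, with "score" (0 to 1); they miss things now and then, are a little off and sometimes report something else, mostly with a low value. They report only what shows in the picture. A call takes as long as a camera call. They do not tell look-alikes from the thing itself.
- bot.spot_in(thing, picture): "xy" ([column, row] in pixels, amid what is visible of it).
- bot.tip_of(thing, picture): "xy" ([column, row] in pixels: a listed point, or the origin of a listed thing).
The state is a dict: "t": time; "q": joint angles; "joint_vel": joint speeds; "joint_torque": joint torques, N m; "eef_pos": TCP position; "tool_rot": TCP orientation; "contact_force": force on the tool from outside, world axes, zero at the start; "torque": the same for the moment, N m; "gripper_width": opening from 0.0 (shut) to 1.0 (fully open); "grasp_force": force on a finger pad.
Only numpy, scipy, OpenCV 4.12 (cv2) and the standard library are available. Lean on these libraries where they do the work, as an engineer would, in place of code of your own. Each camera call takes 0.05 s, during which the arm holds its last target. There are 200 camera calls.

## Task

The forged link arm lies in the way of the stock cage's gate: lay it down lengthways in the middle of the plywood board and let go of it. Then squeeze the two tabs of the catch on the hinge side fully together, after that those of the catch on the gate's free end (in that order, so that the free end stays latched until last), pull the gate by its upright handle towards you past its detent until it is wide open, and finish while still holding the handle there, because the gate swings back by itself. Do not disturb the magnet square, the tape measure or the marker.

Things in the scene. Friction and masses are not known exactly. Their poses are not given: they have to be found in the camera images.
- link_center (a point): centre (half-way up, 18 mm above its underside) of the loose forged arm: a rusty brown link with flat upright sides, 34 mm wide (own x), 121 mm long (own y), 36 mm high, 0.6 to 0.95 kg, lying flat in front of the gate; grasp it across its 34 mm
- forged_arm: the same forged arm; origin at the centre of its underside, axes as above
- board_top (a point): middle of the upper face of the thin pale plywood board, 170 mm (own x) by 110 mm (own y), 4 mm thick, fixed flat on the bench; the arm is to lie along its own x, either way round
- cage_front (a point): point on the bench under the middle of the shut gate of the grey steel stock cage, which is bolted to the bench. Cage axes: own x points into the cage (the gate opens to -x, towards the robot), own y along the shut gate to the hinge side (the robot's left), z up. The cage reaches from 0.03 m in front of the gate to 0.15 m behind it, +-160 mm along y and 100 mm up, the catches to 151 mm
- gate_hinge (a point): point on the gate's vertical hinge axis, 132 mm above the bench (the height of the point handle_grip); the hinge axis lies at cage x = 0, y = +100 mm
- handle_grip (a point): grasp point on the gate's handle: a smooth round upright steel post of 20 mm diameter standing on the gate's top rail, 110 mm from the hinge axis, free from 90 to 160 mm above the bench; this point is 132 mm above the bench, on the post's axis. It moves with the gate. The post turns with the gate, so fingers that grip it may keep their direction or turn along
- gate_handle: the same handle post; origin at its foot, 80 mm above the bench
- gate (a joint): gate angle, rad: 0 shut, grows as the gate (200 mm long, bars from 28 to 80 mm above the bench) swings clockwise seen from above, its free end towards the robot, up to a stop at 1.40. A return spring pulls it shut with about 1.5 N (shut) to 4 N (open) at the handle; a sprung detent between about 0.4 and 0.8 rad resists with a further 8 N or so each way. Let go beyond it, the gate swings back to rest against the detent at about 0.75
- hinge_catch (a joint): travel of the inner tab (the one nearer the gate) of the catch on the hinge-side post, m: 0 latched, 0.012 fully squeezed. It moves away from the gate towards the outer tab; the outer tab is geared to it and moves the same distance towards it, so that the middle stays put. They move against about 5 N of friction and stay where they are left. The bolt fixed to the inner tab holds the gate until it is about 8 mm back
- hinge_catch_tab (a point): middle of the graspable part of the inner tab of the hinge-side catch, 130 mm above the bench; tab 10 mm thick (cage y), 26 mm wide (cage x), top at 151 mm; its 10 mm bolt runs below it towards the gate, top at 101 mm, so fingertips stay above 104 mm
- hinge_catch_mid (a point): point midway between the outer faces of the two tabs of the hinge-side catch, 130 mm above the bench, at cage y = +132 mm. The outer faces are 52 mm apart (along cage y) latched and 28 mm squeezed; squeeze along cage y from above
- hinge_outer_tab: outer tab of the hinge-side catch, the one farther from the gate, 10 mm thick (cage y), 26 mm wide, 60 mm high; origin 2 mm under the centre of its foot, 89 mm above the bench, at cage y = +153 mm when latched
- free_catch (a joint): travel of the inner tab of the catch on the post at the gate's free end, m: as hinge_catch, mirrored (inner tab moves to cage -y)
- free_catch_tab (a point): middle of the graspable part of the inner tab of the free-end catch: as hinge_catch_tab, mirrored
- free_catch_mid (a point): as hinge_catch_mid, for the free-end catch, at cage y = -132 mm
- free_outer_tab: as hinge_outer_tab, for the free-end catch, at cage y = -153 mm when latched
- weld_square: bystander: red magnetic welding square, 85x85x17 mm, origin at the centre of its underside; leave it
- tape_measure: bystander: black and orange tape measure, 70x82x39 mm, origin at the centre of its underside; leave it
- paint_marker: bystander: white and yellow marker, 17x122x17 mm (long along own y), origin at the centre of its underside; leave it
Mind the look-alikes: they are no part of the job. What is meant by the forged_arm is not red, and is the larger of those in its own colour.

How it is judged:
On the way, in this order (a step that is already met when the one before it is completed fails the run):
1. the forged arm lies on the board, lengthways and let go, with the gate shut (horizontal distance between link_center and board_top below 0.035 m and angle between the y axis of link_center and the x axis of board_top, either way round below 0.35 rad and z of link_center in the frame of board_top below 0.022 m and contact force between the fingers and forged_arm below 0.2 N and value of joint gate below 0.1 rad), for 0.2 s.
2. the hinge-side catch is squeezed fully between the fingers while the free end is still latched (value of joint hinge_catch above 0.01 m and contact force between the fingers and hinge_outer_tab above 1 N and value of joint free_catch below 0.005 m), for 0.1 s.
3. the free-end catch is squeezed fully between the fingers (value of joint free_catch above 0.01 m and contact force between the fingers and free_outer_tab above 1 N), for 0.1 s.
4. the gate is swung past its detent by its handle (value of joint gate above 0.85 rad and contact force between the fingers and gate_handle above 0.5 N).
At the end, for the whole second after the job is handed in: The gate stands still beyond 1.15 rad (66 of its 80 degrees), the fingers bearing on its handle with over 1 N; both catches are drawn back over 9 mm; the forged arm lies let go on the board, centre within 35 mm of the board's middle, length within 0.35 rad of the board's (horizontal distance between link_center and board_top below 0.035 m and angle between the y axis of link_center and the x axis of board_top, either way round below 0.35 rad and z of link_center in the frame of board_top below 0.022 m and contact force between the fingers and forged_arm below 0.2 N and value of joint gate above 1.15 rad and velocity of joint gate between -0.1 and 0.1 rad/s and contact force between the fingers and gate_handle above 1 N and value of joint each of hinge_catch, free_catch above 0.009 m); the arm keeps its last pose, push and grip.
It fails at once if the magnet square is moved by more than 30 mm (distance of weld_square from where it was at the start of the episode above 0.03 m).
It fails at once if the tape measure is moved by more than 30 mm (distance of tape_measure from where it was at the start of the episode above 0.03 m).
It fails at once if the paint marker is moved by more than 30 mm (distance of paint_marker from where it was at the start of the episode above 0.03 m).
It also fails if it takes over 72 s, if anything falls off the work surface, if the arm or the gripper's body presses on something with over 40 N, if the wrist force passes 120 N, or if a joint passes its speed limit or range.

## Working session

There is one attempt and no reset: what is moved stays moved. The work goes in short steps, Python scripts to look and compute and a tool call to move; the robot and the scene stay as the last step left them, time stands still between calls to the robot, and variables do not carry over. Pictures are saved under pics/ and viewed, at most 10 in all, crops included, and the job is handed in when it is done.

Besides the shell and the picture viewer there is one more tool, called after "Emit:" as name([rows], argument=value, ...), one row to a line, values as JSON. jog_arm: Moves the arm, as the interface text tells. Its arguments: {"type":"object","properties":{"motion":{"type":"array"},"grip_force":{"type":"number"}},"required":["motion"]}

```bash
mkdir -p pics; cat > h.py <<'E'
from station import bot
import numpy as np, cv2
from scipy.spatial.transform import Rotation as R
def ray(p,xy,o=None):
    K=p["camera_matrix"]; d=np.linalg.inv(K)@[xy[0],xy[1],1]
    if "T" in p: T=np.array(p["T"])
    else:
        T=np.eye(4); q=o["tool_rot"]; T[:3,:3]=R.from_quat([q[1],q[2],q[3],q[0]]).as_matrix(); T[:3,3]=o["eef_pos"]; T=T@np.array(p["tool_from_camera"])
    return T[:3,3],T[:3,:3]@d
def at(p,xy,z,o=None):
    c,d=ray(p,xy,o); return c+d*(z-c[2])/d[2]
def save(p,n): cv2.imwrite(f"pics/{n}.png",cv2.cvtColor(np.array(p["pixels"]),cv2.COLOR_RGB2BGR))
E
python3 - <<'E'
from h import *
Z=dict(link_center=.018,board_top=.004,cage_front=0,gate_hinge=.132,handle_grip=.132,hinge_catch_mid=.13,hinge_catch_tab=.13,free_catch_mid=.13,free_catch_tab=.13,weld_square=0,tape_measure=0,paint_marker=0)
o=bot.get_obs(); print(o)
for c in("top","scene"):
    p=bot.read_camera(c); save(p,c+"0"); print(c,np.round(p["T"],2).tolist())
    for n,z in Z.items():
        for r in bot.tip_of(n,p)[:3]: print(n,round(r["score"],2),np.round(r["xy"]),np.round(at(p,r["xy"],z),3))
E
```

```text
{'t': 0.0, 'q': array([ 1.02892539,  0.47783652,  0.02234378,  1.55643811, -0.01148255,
        1.1093061 , -0.08309614]), 'joint_vel': array([-0.00127097,  0.00028111,  0.00230608, -0.00129099, -0.0008822 ,
       -0.00110297, -0.00064026]), 'joint_torque': array([ 6.65163716e-04, -5.96447539e+01,  1.60798028e+00, -2.81196767e+01,
        1.23563441e-02,  9.27410438e-03, -2.57534555e-05]), 'eef_pos': array([ 0.28343152, -0.61196109,  0.23030702]), 'tool_rot': array([-8.87975865e-04,  9.76568770e-01,  2.15203562e-01, -2.76005055e-04]), 'contact_force': array([-0.61886964,  0.22336938,  0.90964362]), 'torque': array([-0.02352834,  0.01673407,  0.01467129]), 'grasp_force': 0.0, 'gripper_width': 0.9999949839381146}
top [[-0.02, -0.98, 0.18, 0.26], [-1.0, 0.02, 0.0, -0.04], [-0.01, -0.18, -0.98, 1.49], [0.0, 0.0, 0.0, 1.0]]
link_center 0.96 [345. 249.] [ 0.477 -0.124  0.018]
link_center 0.87 [476. 276.] [ 0.391 -0.49   0.018]
link_center 0.55 [272. 284.] [0.382 0.087 0.018]
board_top 0.61 [409. 261.] [ 0.438 -0.308  0.004]
cage_front 0.83 [334. 213.] [ 0.586 -0.097  0.   ]
gate_hinge 0.7
[... 796 characters left out ...]
275.] [ 0.483 -0.133  0.018]
link_center 0.19 [357. 254.] [0.505 0.147 0.018]
board_top 0.87 [222. 292.] [ 0.44  -0.319  0.004]
cage_front 0.79 [311. 291.] [ 0.583 -0.103  0.   ]
gate_hinge 0.78 [345. 244.] [0.603 0.003 0.132]
handle_grip 0.49 [315. 252.] [ 0.595 -0.103  0.132]
hinge_catch_mid 0.73 [353. 243.] [0.606 0.03  0.13 ]
hinge_catch_tab 0.5 [342. 243.] [0.589 0.005 0.13 ]
free_catch_mid 0.61 [277. 263.] [ 0.581 -0.224  0.13 ]
free_catch_tab 0.73 [281. 264.] [ 0.593 -0.219  0.13 ]
free_catch_tab 0.39 [345. 246.] [ 0.612 -0.004  0.13 ]
weld_square 0.95 [211. 341.] [ 0.629 -0.461  0.   ]
tape_measure 0.61 [379. 220.] [0.325 0.425 0.   ]
paint_marker 0.39 [352. 234.] [0.353 0.264 0.   ]
```

```bash
python3 -c "
import cv2
a=cv2.imread('pics/top0.png')[150:330,130:520]
cv2.imwrite('pics/top0c.png',cv2.resize(a,None,fx=2,fy=2,interpolation=3))"
```

```text
(no output)
```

View pics/top0c.png

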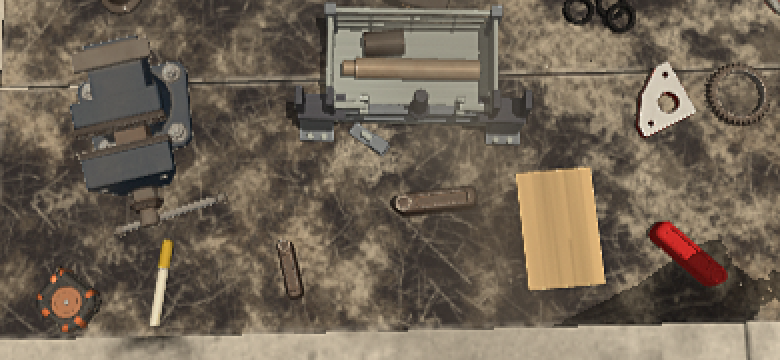

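The crop shows the large brown link at about (346,251) in full-image pixels, the board at (410,264), the small brown look-alike at (274,284) and the red one at (474,276). The cage gate is at (334,205), with a small loose bracket near (315,219).

```bash
python3 - <<'E'
from h import *
p=bot.read_camera("top"); f=lambda u,v,z:at(p,(130+u/2,150+v/2),z)[:2]
B=[f(u,v,.004) for u,v in((517,173),(591,168),(605,284),(530,289))]
print("board",np.mean(B,0)); ax=(B[0]+B[1]-B[2]-B[3]); print(np.arctan2(ax[1],ax[0]),np.linalg.norm(ax)/2)
for n,a,b,z in(("link",(392,204),(474,197),.03),("cagewall",(327,8),(501,8),.1),("hinge-free post",(310,105),(516,112),.12)):
    a,b=f(*a,z),f(*b,z); d=a-b; print(n,(a+b)/2,np.arctan2(d[1],d[0]),np.linalg.norm(d))
E
```

```text
board [ 0.42972093 -0.31059159]
0.05768098302985694 0.16810353625130395
link [ 0.47032547 -0.12706041] 1.6317742588896373 0.11694409992951524
cagewall [ 0.73282927 -0.10576484] 1.5441577519049354 0.24342867576767874
hinge-free post [ 0.58385768 -0.09871386] 1.51015532081956 0.27906097570051036
```

```bash
cat >> h.py <<'E'
def go(x,y,z,yaw):
    "rows needed: turn z (rad), shift mm in tool axes, from the present (assumed tool-down) pose"
    o=bot.get_obs(); q=o["tool_rot"]; M=R.from_quat([q[1],q[2],q[3],q[0]]); e=np.array(o["eef_pos"])
    T=R.from_euler("z",yaw)*R.from_euler("x",np.pi)
    print("turn",np.round((M.inv()*T).as_rotvec(),3),"mm",np.round(M.inv().apply(np.array([x,y,z])-e)*1e3,1),
      "| yaw now",round(np.arctan2(M.as_matrix()[1,0],M.as_matrix()[0,0]),3),"pos",np.round(e,4),"t",o["t"],"F",np.round(o["contact_force"],1))
E
python3 -c "
from h import *
go(.475,-.126,.22,1.63)"
```

```text
turn [ 0.    -0.    -1.196] mm [ 378.  -361.    11.3] | yaw now 0.434 pos [ 0.2837 -0.6125  0.2313] t 1.35 F [-0.2 -0.7 -0.1]
```

Emit:
jog_arm([
  [0, 0, -1.196, 378, -361, 11, 85],
  [0, 0, -1.196, 378, -361, 11, 85],
  [0, 0, -1.196, 378, -361, 11, 85],
  [0, 0, -1.196, 378, -361, 11, 85],
  [0, 0, -1.196, 378, -361, 11, 85],
  [0, 0, -1.196, 378, -361, 11, 85],
  [0, 0, -1.196, 378, -361, 11, 85],
  [0, 0, -1.196, 378, -361, 11, 85],
  [0, 0, -1.196, 378, -361, 11, 85],
  [0, 0, -1.196, 378, -361, 11, 85],
], grip_force=60)

```text
t: 2.6
eef_pos: [0.4757, -0.1241, 0.2206]
tool_rot: [0.0, 0.684, 0.729, 0.0]
contact_force: [-0.4, -1.5, -0.4]
gripper_width: 0.996
grasp_force: 0.0
```

```bash
python3 - <<'E'
from h import *
go(.475,-.126,.22,1.63)
o=bot.get_obs(); p=bot.read_camera("wrist"); save(p,"w1")
for n,z in(("link_center",.018),("cage_front",0),("handle_grip",.132)):
    for r in bot.tip_of(n,p)[:2]: print(n,r,np.round(at(p,r["xy"],z,o),4))
E
```

```text
turn [ 0.001 -0.     0.004] mm [-1.9 -0.8  0.6] | yaw now 1.634 pos [ 0.4757 -0.1241  0.2206] t 2.6 F [-0.4 -1.5 -0.4]
link_center {'xy': [307.6, 203.3], 'score': 0.79} [ 0.4709 -0.1288  0.018 ]
cage_front {'xy': [445.0, 173.7], 'score': 0.86} [ 0.5935 -0.0974  0.    ]
cage_front {'xy': [561.3, 17.3], 'score': 0.45} [0.6686 0.0355 0.    ]
handle_grip {'xy': [511.0, 219.8], 'score': 0.92} [ 0.5926 -0.1063  0.132 ]
handle_grip {'xy': [261.9, 368.0], 'score': 0.59} [ 0.4474 -0.2178  0.132 ]
```

View pics/w1.png

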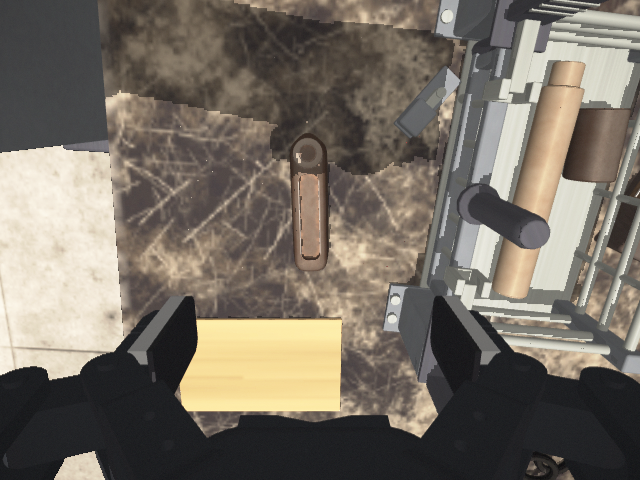

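The link runs from (309,137) to (311,270), clear between the fingers. The board is at the bottom around (261,364). The handle post runs from (475,200) to (525,232), and the loose bracket is at (427,103).

```bash
python3 - <<'E'
from h import *
o=bot.get_obs(); p=bot.read_camera("wrist")
a,b=at(p,(309,137),.03,o),at(p,(312,270),.03,o); d=a-b; y=np.arctan2(d[1],d[0]); c=(a+b)/2; print(c,y,np.linalg.norm(d))
for q in((181,319),(342,319),(341,410),(181,411)): print(at(p,q,.004,o))
g=[at(p,q,0,o)[:2] for q in((458,70),(398,125),(410,137),(460,85))]; print("bracket",g)
go(c[0],c[1],.008,y)
E
```

```text
[ 0.47217618 -0.132643    0.03      ] 1.6476873482585397 0.11552697009954914
[ 0.34949297 -0.26049343  0.004     ]
[ 0.50983047 -0.25119409  0.004     ]
[ 0.51709209 -0.3595706   0.004     ]
[ 0.34559    -0.37090339  0.004     ]
bracket [array([ 0.59008002, -0.01439983]), array([ 0.54471838, -0.06196871]), array([ 0.55647833, -0.07156165]), array([ 0.59365924, -0.02614172])]
turn [-0.     0.    -0.021] mm [ -4.7  -2.5 212.2] | yaw now 1.627 pos [ 0.4745 -0.1277  0.2202] t 2.85 F [ 0.7 -1.3 -1.1]
```

Emit:
jog_arm([
  [0, 0, -0.02, -5, -2.5, 60, 85],
  [0, 0, -0.02, -5, -2.5, 120, 85],
  [0, 0, -0.02, -5, -2.5, 170, 85],
  [0, 0, -0.02, -5, -2.5, 195, 85],
  [0, 0, -0.02, -5, -2.5, 211, 85],
  [0, 0, -0.02, -5, -2.5, 211, 60],
  [0, 0, -0.02, -5, -2.5, 211, 25],
  [0, 0, -0.02, -5, -2.5, 211, 20],
  [0, 0, -0.02, -5, -2.5, 211, 20],
  [0, 0, -0.02, -5, -2.5, 211, 20],
], grip_force=60)

```text
t: 4.1
eef_pos: [0.4731, -0.1316, 0.0107]
tool_rot: [0.001, 0.679, 0.734, -0.0]
contact_force: [-4.1, 0.5, 9.1]
gripper_width: 0.346
grasp_force: 59.2
```

```bash
python3 - <<'E'
from h import *
o=bot.get_obs();print(o["gripper_width"],o["grasp_force"])
go(.430,-.310,.1,.065)
E
```

```text
0.34586688314873526 59.23438825760968
turn [0.002 0.    1.585] mm [-174.6  -57.   -89.2] | yaw now 1.65 pos [ 0.4731 -0.1316  0.0107] t 4.1 F [-4.1  0.5  9.1]
```

Emit:
jog_arm([
  [0, 0, 0, 0, 0, -40, 20],
  [0, 0, 0, 0, 0, -80, 20],
  [0, 0, 0.18, -20, -6, -89, 20],
  [0, 0, 0.36, -40, -13, -89, 20],
  [0, 0, 0.54, -60, -20, -89, 20],
  [0, 0, 0.72, -80, -27, -89, 20],
  [0, 0, 0.9, -100, -34, -89, 20],
  [0, 0, 1.08, -125, -41, -89, 20],
  [0, 0, 1.26, -150, -49, -89, 20],
  [0, 0, 1.44, -175, -57, -89, 20],
])

```text
t: 5.35
eef_pos: [0.4284, -0.3101, 0.0977]
tool_rot: [-0.001, 0.995, 0.102, -0.001]
contact_force: [-0.4, 0.1, -9.1]
gripper_width: 0.339
grasp_force: 64.6
```

```bash
python3 - <<'E'
from h import *
o=bot.get_obs();print(o["gripper_width"],o["grasp_force"])
go(.430,-.310,.016,.065)
p=bot.read_camera("wrist"); save(p,"w2")
E
```

```text
0.3391920413789646 64.63221071753651
turn [-0.002  0.001  0.139] mm [ 1.8  0.3 81.7] | yaw now 0.204 pos [ 0.4284 -0.3101  0.0977] t 5.35 F [-0.4  0.1 -9.1]
```

View pics/w2.png

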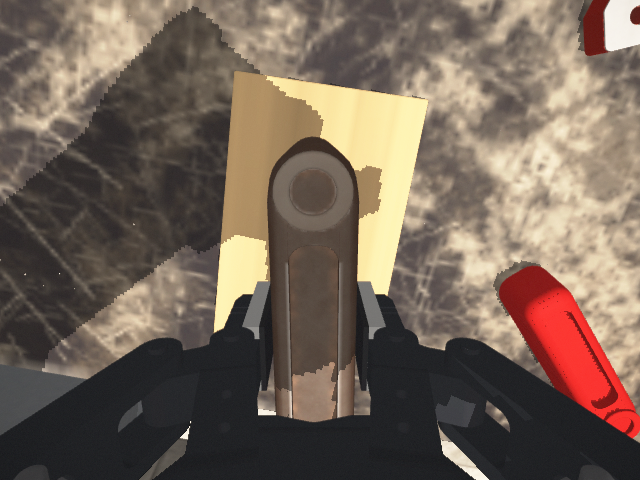

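The link is carried square to the tool over the board, whose far corners show at (235,72) and (428,99). The red look-alike at (560,340) is clear.

Emit:
jog_arm([
  [0, 0, 0.14, 2, 0, 10, 20],
  [0, 0, 0.14, 2, 0, 45, 20],
  [0, 0, 0.14, 2, 0, 70, 20],
  [0, 0, 0.14, 2, 0, 78, 20],
  [0, 0, 0.14, 2, 0, 82, 20],
  [0, 0, 0.14, 2, 0, 82, 20],
  [0, 0, 0.14, 2, 0, 82, 60],
  [0, 0, 0.14, 2, 0, 82, 85],
  [0, 0, 0.14, 2, 0, 82, 85],
  [0, 0, 0.14, 2, 0, 82, 85],
])

```text
t: 6.65
eef_pos: [0.4321, -0.3099, 0.0167]
tool_rot: [0.0, 0.999, 0.035, 0.0]
contact_force: [0.3, -0.0, -0.4]
gripper_width: 0.997
grasp_force: 0.0
```

```bash
python3 - <<'E'
from h import *
o=bot.get_obs();print(o["gripper_width"],o["grasp_force"])
go(.602,.034,.19,-.06)
E
```

```text
0.996758321357382 0.0
turn [ 0.001 -0.001  0.13 ] mm [ 193.6 -331.2 -173.3] | yaw now 0.07 pos [ 0.4321 -0.3099  0.0167] t 6.65 F [ 0.3 -0.  -0.4]
```

Emit:
jog_arm([
  [0, 0, 0, 0, 0, -60, 85],
  [0, 0, 0, 0, 0, -120, 85],
  [0, 0, 0, 0, 0, -180, 85],
  [0, 0, 0.13, 20, -30, -230, 85],
  [0, 0, 0.13, 194, -331, -273, 85],
  [0, 0, 0.13, 194, -331, -273, 85],
  [0, 0, 0.13, 194, -331, -273, 85],
  [0, 0, 0.13, 194, -331, -273, 85],
  [0, 0, 0.13, 194, -331, -273, 85],
  [0, 0, 0.13, 194, -331, -273, 85],
])

```text
t: 7.9
eef_pos: [0.6029, 0.0379, 0.2897]
tool_rot: [-0.001, 1.0, -0.028, 0.0]
contact_force: [0.4, -0.8, -0.9]
gripper_width: 0.994
grasp_force: 0.0
```

```bash
python3 - <<'E'
from h import *
go(.602,.034,.112,-.06)
o=bot.get_obs(); p=bot.read_camera("wrist"); save(p,"w3")
for n,z in(("hinge_catch_mid",.13),("hinge_catch_tab",.13),("gate_hinge",.132),("handle_grip",.132),("hinge_outer_tab",.089)):
    for r in bot.tip_of(n,p)[:2]: print(n,r,np.round(at(p,r["xy"],z,o),4))
p=bot.read_camera("top")
for r in bot.tip_of("link_center",p)[:3]: print("link",r,np.round(at(p,r["xy"],.022),4))
E
```

```text
turn [-0.001 -0.001  0.003] mm [ -0.8   4.2 177.7] | yaw now -0.057 pos [0.6029 0.0379 0.2897] t 7.9 F [ 0.4 -0.8 -0.9]
hinge_catch_mid {'xy': [316.6, 214.2], 'score': 0.81} [0.5995 0.0355 0.13  ]
hinge_catch_tab {'xy': [345.8, 213.4], 'score': 0.97} [0.5989 0.0129 0.13  ]
gate_hinge {'xy': [359.4, 213.1], 'score': 0.79} [0.599  0.0025 0.132 ]
handle_grip {'xy': [504.3, 213.8], 'score': 0.92} [ 0.5922 -0.109   0.132 ]
hinge_outer_tab {'xy': [293.5, 205.1], 'score': 0.94} [0.5987 0.0556 0.089 ]
hinge_outer_tab {'xy': [506.1, 212.1], 'score': 0.18} [ 0.582  -0.1309  0.089 ]
link {'xy': [474.2, 279.3], 'score': 0.77} [ 0.3798 -0.4846  0.022 ]
link {'xy': [274.2, 284.6], 'score': 0.69} [0.3786 0.0801 0.022 ]
link {'xy': [410.0, 260.9], 'score': 0.67} [ 0.4364 -0.3068  0.022 ]
```

View pics/w3.png

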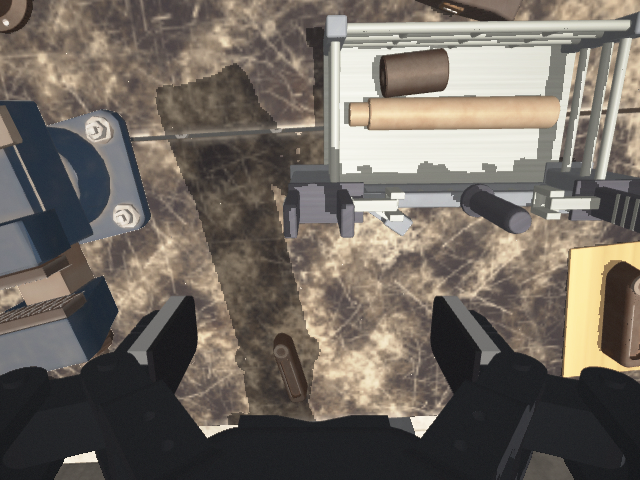

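The link lies on the board near (630,320). The hinge-side catch tabs are at (292,210) and (346,213), with the handle at (497,208), and the vise at left is far enough away.

Emit:
jog_arm([
  [0, 0, 0, -3, 3, 50, 85],
  [0, 0, 0, -3, 3, 100, 85],
  [0, 0, 0, -3, 3, 150, 85],
  [0, 0, 0, -3, 3, 170, 85],
  [0, 0, 0, -3, 3, 178, 85],
  [0, 0, 0, -3, 3, 178, 70],
  [0, 0, 0, -3, 3, 178, 50],
  [0, 0, 0, -3, 3, 178, 35],
  [0, 0, 0, -3, 3, 178, 20],
  [0, 0, 0, -3, 3, 178, 20],
], grip_force=50)

```text
t: 9.55
eef_pos: [0.6007, 0.0348, 0.1138]
tool_rot: [-0.002, 1.0, -0.028, 0.002]
contact_force: [-1.1, 6.2, 6.1]
gripper_width: 0.306
grasp_force: 50.4
```

Emit:
jog_arm([
  [0, 0, 0, 0, 0, 0, 20],
  [0, 0, 0, 0, 0, 0, 20],
  [0, 0, 0, 0, 0, 0, 20],
  [0, 0, 0, 0, 0, 0, 20],
])

```text
t: 10.05
eef_pos: [0.6007, 0.0348, 0.1138]
tool_rot: [-0.002, 1.0, -0.028, 0.002]
contact_force: [-0.3, 5.6, 6.1]
gripper_width: 0.299
grasp_force: 50.4
```

Emit:
jog_arm([
  [0, 0, 0, 0, 0, 0, 5],
  [0, 0, 0, 0, 0, 0, 5],
  [0, 0, 0, 0, 0, 0, 5],
  [0, 0, 0, 0, 0, 0, 5],
], grip_force=80)

```text
t: 10.55
eef_pos: [0.6008, 0.0349, 0.1139]
tool_rot: [-0.002, 1.0, -0.028, 0.002]
contact_force: [-0.3, 6.9, 8.1]
gripper_width: 0.285
grasp_force: 79.8
```

```bash
python3 - <<'E'
from h import *
go(.5995,.0345,.112,-.05)
o=bot.get_obs(); p=bot.read_camera("wrist"); save(p,"w4")
for n,z in(("hinge_catch_mid",.13),("hinge_catch_tab",.13),("hinge_outer_tab",.089)):
    for r in bot.tip_of(n,p)[:1]: print(n,r,np.round(at(p,r["xy"],z,o),4))
E
```

```text
turn [-0.004 -0.005 -0.006] mm [-1.2  0.5  1.9] | yaw now -0.056 pos [0.6008 0.0349 0.1139] t 10.55 F [-0.3  6.9  8.1]
hinge_catch_mid {'xy': [312.8, 328.6], 'score': 0.7} [0.5992 0.0349 0.13  ]
hinge_catch_tab {'xy': [336.0, 327.5], 'score': 0.69} [0.5992 0.0267 0.13  ]
hinge_outer_tab {'xy': [293.5, 278.9], 'score': 0.61} [0.6012 0.0437 0.089 ]
```

View pics/w4.png

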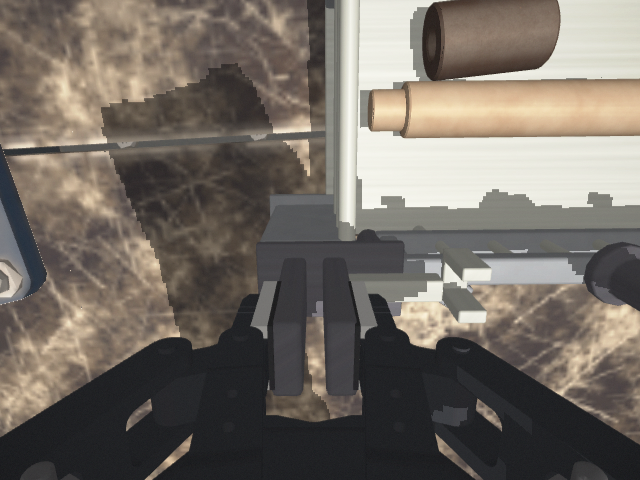

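The tabs are drawn together between the pads at (290,325) and (340,325), and their travel is about 12 mm. The hinge catch is fully squeezed.

Emit:
jog_arm([
  [0, 0, 0, 0, 0, 0, 60],
  [0, 0, 0, 0, 0, 0, 85],
  [0, 0, 0, 0, 0, 0, 85],
  [0, 0, 0, 0, 0, -60, 85],
  [0, 0, 0, 0, 0, -120, 85],
  [0, 0, 0, -1, 30, -176, 85],
  [0, 0, 0, -1, 264, -176, 85],
  [0, 0, 0, -1, 264, -176, 85],
  [0, 0, 0, -1, 264, -176, 85],
  [0, 0, 0, -1, 264, -176, 85],
], grip_force=50)

```text
t: 12.0
eef_pos: [0.581, -0.2361, 0.2874]
tool_rot: [0.001, 0.999, -0.032, -0.0]
contact_force: [-0.2, 0.6, 0.3]
gripper_width: 0.993
grasp_force: 0.0
```

```bash
python3 - <<'E'
from h import *
go(.585,-.2286,.112,-.05)
o=bot.get_obs(); p=bot.read_camera("wrist"); save(p,"w5")
for n,z in(("free_catch_mid",.13),("free_catch_tab",.13),("free_outer_tab",.089),("handle_grip",.132),("hinge_catch_tab",.13),("hinge_outer_tab",.089)):
    for r in bot.tip_of(n,p)[:2]: print(n,r,np.round(at(p,r["xy"],z,o),4))
E
```

```text
turn [ 0.001  0.    -0.013] mm [  3.6  -7.9 175.4] | yaw now -0.063 pos [ 0.581  -0.2361  0.2874] t 12.0 F [-0.2  0.6  0.3]
free_catch_mid {'xy': [306.2, 206.8], 'score': 0.57} [ 0.5843 -0.2312  0.13  ]
free_catch_tab {'xy': [275.3, 207.2], 'score': 0.83} [ 0.5855 -0.2076  0.13  ]
free_catch_tab {'xy': [385.7, 299.2], 'score': 0.23} [ 0.5027 -0.2911  0.13  ]
free_outer_tab {'xy': [329.0, 192.4], 'score': 0.97} [ 0.5864 -0.2504  0.089 ]
handle_grip {'xy': [144.7, 203.9], 'score': 0.84} [ 0.5947 -0.1091  0.132 ]
```

```bash
python3 -c "
from h import *
go(.5855,-.2295,.112,-.055)"
```

```text
turn [-0.001  0.    -0.003] mm [  2.9  -0.9 175.2] | yaw now -0.058 pos [ 0.5825 -0.2303  0.2872] t 12.35 F [0.1 1.  0.1]
```

Emit:
jog_arm([
  [0, 0, 0, 3, -1, 50, 85],
  [0, 0, 0, 3, -1, 100, 85],
  [0, 0, 0, 3, -1, 150, 85],
  [0, 0, 0, 3, -1, 168, 85],
  [0, 0, 0, 3, -1, 175, 85],
  [0, 0, 0, 3, -1, 175, 70],
  [0, 0, 0, 3, -1, 175, 50],
  [0, 0, 0, 3, -1, 175, 35],
  [0, 0, 0, 3, -1, 175, 20],
  [0, 0, 0, 3, -1, 175, 5],
], grip_force=80)

```text
t: 13.6
eef_pos: [0.5868, -0.2293, 0.1145]
tool_rot: [-0.001, 1.0, -0.028, 0.001]
contact_force: [-1.2, 5.7, 7.6]
gripper_width: 0.283
grasp_force: 80.3
```

Emit:
jog_arm([
  [0, 0, 0, 0, 0, 0, 5],
  [0, 0, 0, 0, 0, 0, 5],
  [0, 0, 0, 0, 0, 0, 5],
  [0, 0, 0, 0, 0, 0, 5],
])

```text
t: 14.1
eef_pos: [0.5869, -0.2293, 0.1145]
tool_rot: [-0.001, 1.0, -0.028, 0.001]
contact_force: [-0.4, 5.8, 8.2]
gripper_width: 0.283
grasp_force: 80.3
```

```bash
python3 - <<'E'
from h import *
go(.5855,-.2295,.26,-.05)
o=bot.get_obs(); p=bot.read_camera("wrist"); save(p,"w6")
for n,z in(("free_catch_mid",.13),("free_catch_tab",.13),("free_outer_tab",.089)):
    for r in bot.tip_of(n,p)[:1]: print(n,r,np.round(at(p,r["xy"],z,o),4))
E
```

```text
turn [-0.001 -0.003 -0.007] mm [-9.000e-01  1.000e-01 -1.455e+02] | yaw now -0.057 pos [ 0.5869 -0.2293  0.1145] t 14.1 F [-0.4  5.8  8.2]
free_catch_mid {'xy': [314.9, 324.9], 'score': 0.84} [ 0.5864 -0.2301  0.13  ]
free_catch_tab {'xy': [290.6, 323.4], 'score': 0.69} [ 0.5874 -0.2215  0.13  ]
free_outer_tab {'xy': [331.1, 274.8], 'score': 0.93} [ 0.5881 -0.2376  0.089 ]
```

View pics/w6.png

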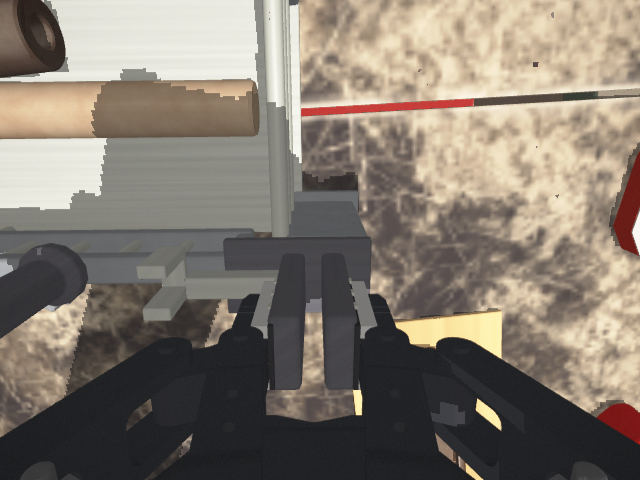

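Both free-end tabs are pressed together at (290,320) and (336,320), so the catch is fully squeezed. The handle stands at (50,275).

```bash
python3 -c "
from h import *
go(.5925,-.1075,.25,.816)"
```

```text
turn [ 0.    -0.003 -0.873] mm [  -0.8 -122.1 -135.3] | yaw now -0.057 pos [ 0.5868 -0.2293  0.1145] t 14.3 F [-0.2  6.1  7.6]
```

Emit:
jog_arm([
  [0, 0, 0, 0, 0, 0, 60],
  [0, 0, 0, 0, 0, 0, 85],
  [0, 0, 0, 0, 0, 0, 85],
  [0, 0, 0, 0, 0, -60, 85],
  [0, 0, 0, 0, 0, -115, 85],
  [0, 0, -0.17, -1, -30, -136, 85],
  [0, 0, -0.34, -1, -60, -136, 85],
  [0, 0, -0.51, -1, -90, -136, 85],
  [0, 0, -0.68, -1, -122, -136, 85],
  [0, 0, -0.85, -1, -122, -136, 85],
], grip_force=60)

```text
t: 15.55
eef_pos: [0.5918, -0.1062, 0.2485]
tool_rot: [-0.001, 0.921, 0.389, 0.0]
contact_force: [0.1, -0.9, 0.5]
gripper_width: 0.998
grasp_force: 0.0
```

```bash
python3 - <<'E'
from h import *
o=bot.get_obs(); p=bot.read_camera("wrist")
for n,z in(("handle_grip",.132),("gate_hinge",.132),("hinge_catch_tab",.13)):
    for r in bot.tip_of(n,p)[:1]: print(n,r,np.round(at(p,r["xy"],z,o),4))
go(.5925,-.1075,.113,.816)
E
```

```text
handle_grip {'xy': [316.1, 226.1], 'score': 0.78} [ 0.5925 -0.1083  0.132 ]
gate_hinge {'xy': [196.3, 96.6], 'score': 0.88} [0.597  0.0022 0.132 ]
hinge_catch_tab {'xy': [171.9, 66.0], 'score': 0.61} [0.5993 0.0246 0.13  ]
turn [ 0.     0.    -0.031] mm [  3.   -1.3 135.2] | yaw now 0.785 pos [ 0.5914 -0.1105  0.2482] t 15.75 F [-0.3 -0.4 -0. ]
```

Emit:
jog_arm([
  [0, 0, 0, 2, -1, 50, 85],
  [0, 0, 0, 2, -1, 100, 85],
  [0, 0, 0, 2, -1, 125, 85],
  [0, 0, 0, 2, -1, 134, 85],
  [0, 0, 0, 2, -1, 134, 70],
  [0, 0, 0, 2, -1, 134, 45],
  [0, 0, 0, 2, -1, 134, 20],
  [0, 0, 0, 2, -1, 134, 5],
  [0, 0, 0, 2, -1, 134, 5],
  [0, 0, 0, 2, -1, 134, 5],
], grip_force=60)

```text
t: 17.0
eef_pos: [0.5927, -0.1074, 0.1154]
tool_rot: [0.0, 0.923, 0.385, 0.001]
contact_force: [-1.7, -0.3, 5.7]
gripper_width: 0.219
grasp_force: 58.6
```

```bash
python3 - <<'E'
from h import *
o=bot.get_obs(); print(o["gripper_width"],o["grasp_force"])
e=np.array(o["eef_pos"]); yw=-.052; Y=np.array([-np.sin(yw),np.cos(yw)]); X=np.array([np.cos(yw),np.sin(yw)]); h=e[:2]+.11*Y; print("hinge",h)
for th in np.arange(.13,1.31,.1): 
    t=h+.11*(-np.sin(th)*X-np.cos(th)*Y); print(round(th,2),end=" "); go(t[0],t[1],e[2],.785-0)
E
```

```text
0.21939877306957636 58.616744577884674
hinge [0.59838839 0.00243234]
0.13 turn [ 0.001 -0.001  0.005] mm [ -8.8 -11.3  -0. ] | yaw now 0.79 pos [ 0.5927 -0.1074  0.1154] t 17.0 F [-1.7 -0.3  5.7]
0.23 turn [ 0.001 -0.001  0.005] mm [-14.5 -20.6  -0. ] | yaw now 0.79 pos [ 0.5927 -0.1074  0.1154] t 17.0 F [-1.7 -0.3  5.7]
0.33 turn [ 0.001 -0.001  0.005] mm [-19.3 -30.5  -0. ] | yaw now 0.79 pos [ 0.5927 -0.1074  0.1154] t 17.0 F [-1.7 -0.3  5.7]
0.43 turn [ 0.001 -0.001  0.005] mm [-23.1 -40.9  -0.1] | yaw now 0.79 pos [ 0.5927 -0.1074  0.1154] t 17.0 F [-1.7 -0.3  5.7]
0.53 turn [ 0.001 -0.001  0.005] mm [-25.8 -51.5  -0.1] | yaw now 0.79 pos [ 0.5927 -0.1074  0.1154] t 17.0 F [-1.7 -0.3  5.7]
0.63 turn [ 0.001 -0.001  0.005] mm [-27.4 -62.4  -0.1] | yaw now 0.79 pos [ 0.5927 -0.1074  0.1154] t 17.0 F [-1.7 -0.3  5.7]
0.73 turn [ 0.001 -0.001  0.005] mm [-28.  -73.4  -0.1] | yaw now 0.79 pos [ 0.5927 -0.1074  0.1154] t 17.0 F [-1.7 -0.3  5.7]
0.83 turn [ 0.001 -0.001  0.005] mm [-27.4 -84.4  -0.1] | yaw now 0.79 pos [ 0.5927 -0.1074  0.1154] t 17.0 F [-1.7 -0.3  5.7]
0.93 turn [ 0.001 -0.001  0.005] mm [-25.8 -95.2  -0.1] | yaw now 0.79 pos [ 0.5927 -0.1074  0.1154] t 17.0 F [-1.7 -0.3  5.7]
1.03 turn [ 0.001 -0.001  0.005] mm [-2.300e+01 -1.059e+02 -1.000e-01] | yaw now 0.79 pos [ 0.5927 -0.1074  0.1154] t 17.0 F [-1.7 -0.3  5.7]
1.13 turn [ 0.001 -0.001  0.005] mm [-1.920e+01 -1.162e+02 -1.000e-01] | yaw now 0.79 pos [ 0.5927 -0.1074  0.1154] t 17.0 F [-1.7 -0.3  5.7]
1.23 turn [ 0.001 -0.001  0.005] mm [-1.450e+01 -1.261e+02 -1.000e-01] | yaw now 0.79 pos [ 0.5927 -0.1074  0.1154] t 17.0 F [-1.7 -0.3  5.7]
```

Emit:
jog_arm([
  [0, 0, 0, -5, -6, 0, 5],
  [0, 0, 0, -9, -11, 0, 5],
  [0, 0, 0, -14.5, -20.5, 0, 5],
  [0, 0, 0, -17, -26, 0, 5],
  [0, 0, 0, -19.5, -31, 0, 5],
  [0, 0, 0, -21, -36, 0, 5],
  [0, 0, 0, -23, -41, 0, 5],
])

```text
t: 17.88
eef_pos: [0.5482, -0.0991, 0.1154]
tool_rot: [0.003, 0.924, 0.382, 0.001]
contact_force: [-0.0, -13.9, 4.2]
gripper_width: 0.22
grasp_force: 61.8
```

```bash
python3 - <<'E'
from h import *
o=bot.get_obs(); print(o["gripper_width"],o["grasp_force"])
go(.598,.0024,.115,.785)
p=bot.read_camera("scene")
for r in bot.tip_of("handle_grip",p)[:2]: print(r,at(p,r["xy"],.132))
E
```

```text
0.22004757627410731 61.833132185529394
turn [ 0.005  0.    -0.   ] mm [106.9 -36.6   0.2] | yaw now 0.785 pos [ 0.5482 -0.0991  0.1154] t 17.875 F [ -0.  -13.9   4.2]
{'xy': [307.3, 248.8], 'score': 0.49} [ 0.5644695  -0.10550783  0.132     ]
{'xy': [350.9, 239.6], 'score': 0.21} [0.59068963 0.03739101 0.132     ]
```

Emit:
jog_arm([
  [0, 0, 0, -5, -4.5, 0, 5],
  [0, 0, 0, -6.5, -10, 0, 5],
  [0, 0, 0, -7.5, -15.5, 0, 5],
  [0, 0, 0, -8.5, -21, 0, 5],
  [0, 0, 0, -8.7, -27, 0, 5],
  [0, 0, 0, -9, -32.5, 0, 5],
  [0, 0, 0, -8.7, -38, 0, 5],
  [0, 0, 0, -8.5, -44, 0, 5],
  [0, 0, 0, -7.5, -49.5, 0, 5],
  [0, 0, 0, -6.5, -55, 0, 5],
])

```text
t: 19.23
eef_pos: [0.5049, -0.0634, 0.1154]
tool_rot: [0.002, 0.924, 0.383, 0.001]
contact_force: [4.6, -8.1, 1.9]
gripper_width: 0.217
grasp_force: 64.5
```

```bash
python3 - <<'E'
from h import *
o=bot.get_obs(); print(o["gripper_width"],o["grasp_force"])
go(.598,.0024,.115,.785)
E
```

```text
0.21686287063825793 64.5254222676158
turn [ 0.005 -0.001  0.001] mm [112.3  19.3   0.6] | yaw now 0.786 pos [ 0.5049 -0.0634  0.1154] t 19.225 F [ 4.6 -8.1  1.9]
```

Emit:
jog_arm([
  [0, 0, 0, 1.3, -5.5, 0, 5],
  [0, 0, 0, 2.8, -11, 0, 5],
  [0, 0, 0, 4.7, -16.5, 0, 5],
  [0, 0, 0, 6.7, -22, 0, 5],
  [0, 0, 0, 9, -27, 0, 5],
  [0, 0, 0, 11.6, -32, 0, 5],
  [0, 0, 0, 14.2, -37, 0, 5],
  [0, 0, 0, 16.4, -41, 0, 5],
  [0, 0, 0, 16.4, -41, 0, 5],
  [0, 0, 0, 16.4, -41, 0, 5],
])

```text
t: 20.48
eef_pos: [0.487, -0.022, 0.1152]
tool_rot: [0.001, 0.923, 0.384, 0.001]
contact_force: [3.1, -4.7, 3.7]
gripper_width: 0.218
grasp_force: 62.5
```

```bash
python3 - <<'E'
from h import *
o=bot.get_obs(); print(o["gripper_width"],o["grasp_force"])
go(.598,.0024,.115,.785)
d=np.array([.598,.0024])-o["eef_pos"][:2]; print("theta",np.arctan2(d[0],d[1])-.052)
p=bot.read_camera("top"); save(p,"top9")
for n,z in(("handle_grip",.132),("link_center",.022),("hinge_catch_tab",.13),("free_catch_tab",.13),("hinge_outer_tab",.089),("free_outer_tab",.089)):
    for r in bot.tip_of(n,p)[:3]: print(n,r,np.round(at(p,r["xy"],z),4))
a=cv2.imread('pics/top9.png')[150:330,200:500]
cv2.imwrite('pics/top9c.png',cv2.resize(a,None,fx=2.5,fy=2.5,interpolation=3))
E
```

```text
0.21780732274175313 62.54865802824497
turn [ 0.003 -0.001  0.003] mm [95.6 61.4  0.6] | yaw now 0.788 pos [ 0.487  -0.022   0.1152] t 20.475 F [ 3.1 -4.7  3.7]
theta 1.3020107123386142
link_center {'xy': [272.5, 283.7], 'score': 0.79} [0.3813 0.0849 0.022 ]
link_center {'xy': [471.0, 278.1], 'score': 0.64} [ 0.3834 -0.4759  0.022 ]
link_center {'xy': [412.4, 262.4], 'score': 0.57} [ 0.432  -0.3134  0.022 ]
hinge_catch_tab {'xy': [291.6, 203.5], 'score': 0.51} [0.5867 0.0223 0.13  ]
free_catch_tab {'xy': [384.4, 203.8], 'score': 0.62} [ 0.5794 -0.2272  0.13  ]
hinge_outer_tab {'xy': [287.1, 206.5], 'score': 0.5} [0.5883 0.0367 0.089 ]
free_outer_tab {'xy': [386.5, 204.6], 'score': 0.58} [ 0.5866 -0.2386  0.089 ]
```

View pics/top9c.png

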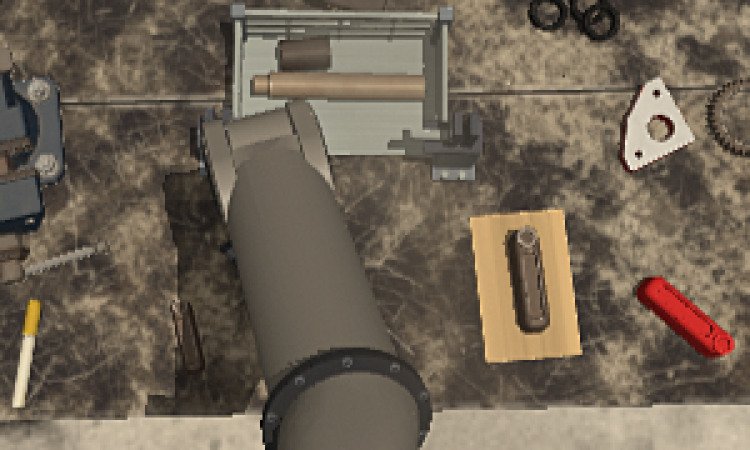

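The link lies centred lengthways on the board at (528,285) in the crop, and the cage front is open. The gripper is holding the handle at about 1.30 rad and is still, so I'm handing in.

```bash
python3 -c "
from h import *
print(bot.hand_in())"
```

```text
the job is handed in; nothing more can be done
None
```

I laid the forged arm lengthways in the middle of the board, squeezed the hinge-side catch and then the free-end catch fully, and handed in while holding the gate still by its handle at about 1.30 rad; no verdict came back, and I kept clear of the magnet square, tape measure and marker.

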